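# Free the jammed balls in the lab's ball store

### The job

The three 60 mm experiment balls have jammed above the narrow neck of the sloping ball chute. First push the yellow door of the collecting box fully shut until it clicks into its catch, so that the balls cannot run out; then nudge the ball that blocks the neck back up the slope and let go of it, so that all three balls roll down through the neck and come to rest in the box. Do not lift balls out over the chute's walls, leave the door shut, and leave the other things on the bench where they are.

Things in the scene. Friction and masses are not known exactly. Their poses are not given: they have to be found in the camera images.
- store: Ball store, fixed: an open-topped sloping chute with clear walls, a narrow neck with a blue shoulder, and a collecting box at the low end. Its frame (used below, mm): origin on the bench under the neck, mid-width; x across, away from the robot; y along the chute UPHILL (to the robot's left); z up. Turned up to 0.25 rad about z. Inside faces of the 6 mm clear chute walls at x = -52 and +52.
- chute_top (a point): Point on the chute floor mid-width at its high end (x 0, y 254, z 99). The floor is flat, 104 wide inside, rises at 12 degrees towards +y and is at z = 45 at y = 0. Its walls stand 45 above the floor.
- neck (a point): Middle of the neck on the chute floor (x 14, y 0, z 45). The neck is 76 wide, x = -24 to the far wall at +52. The blue shoulder beside it (x -52 to -24, 45 high) slants from y = 11 at the near wall to y = 0, so a ball on it rolls into the neck when nothing holds it. A spout as wide as the neck runs on down to y = -44 and drops about 14 mm into the box.
- box_middle (a point): Middle of the collecting box's floor (x 0, y -140, z 18; dips slightly to the door). Inside x = -56 to 56, y = -44 to -236; clear walls up to z = 80; open above. The yellow door closes its low (-y) end; a blue post 103 mm high stands at each side of the door.
- door (a joint): Angle of the box's yellow door about its upright hinge at the near (-x) edge, rad: 0 = shut, grows as it swings outward (free edge to the store's -y), to 1.7. Stays where it is left. In about the last 0.1 rad a sprung roller catch resists (some 6 to 8 N at the free edge), then snaps the door to 0 and holds it against a stop.
- door_hinge (a point): On the door's hinge axis at half the door's height, 57 mm above the bench (store x -62, y -240)
- door_edge (a point): At the door's free upright edge, half-way up (57 mm above the bench), 120 mm from the hinge axis, mid-thickness. The door is a flat yellow panel 8 mm thick, 15 to 100 mm above the bench; its outer face is free to be pushed by fingertips that come down outside it.
- ball_red: Red ball, 60 mm diameter, about 80 g, smooth lacquer, loose. Origin at its centre (it turns as it rolls). At the start on the blue shoulder, against the near wall, held there by the white ball.
- ball_white: White ball, 60 mm diameter, about 80 g, smooth lacquer, loose. Origin at its centre (it turns as it rolls). At the start the blocking piece: wedged between the red ball and the far wall just uphill of the neck. Downhill of it the neck is free: a fingertip fits in and can push it uphill. Held back some 60 mm, it leaves the red ball room to roll out; let go, it follows.
- ball_green: Green ball, 60 mm diameter, about 80 g, smooth lacquer, loose. Origin at its centre (it turns as it rolls). At the start at the near wall, resting uphill of the red and white balls.
- beaker: Glass beaker, 80 mm wide, 100 mm high, standing beyond the store; bystander. Origin under its base
- jar: Amber jar with black cap, 66 mm wide, 90 mm high, beyond the store; bystander. Origin under its base
- dishes: Blue stack of two lidded dishes, 90 mm wide, 32 mm high, beyond the box; bystander. Origin under its base
- slidebox: Brown card slide box, 100 x 160 x 35 mm, on the bench past the chute's high end; bystander. Origin under its base
- bung: Dark rubber bung, 56 mm wide, 45 mm high, on the robot's side of the store; bystander. Origin under its base
- washbottle: White wash bottle with red cap, 70 mm wide, 170 mm high, on the robot's side of the chute's high end; bystander. Origin under its base

How it is judged:
On the way, in this order (a step that is already met when the one before it is completed fails the run):
1. the door is shut on its catch while all three balls are still in the chute (value of joint door below 0.03 rad and y of each of ball_red, ball_white, ball_green in the frame of store above 0 m), for 0.2 s.
2. all three balls have rolled through the neck into the box (y of ball_red in the frame of store between -0.235 and -0.05 m and x of ball_red in the frame of store between -0.06 and 0.06 m and z of each of ball_red, ball_white, ball_green in the frame of store below 0.068 m and y of ball_white in the frame of store between -0.235 and -0.05 m and x of ball_white in the frame of store between -0.06 and 0.06 m and y of ball_green in the frame of store between -0.235 and -0.05 m and x of ball_green in the frame of store between -0.06 and 0.06 m), for 0.2 s.
At the end, for the whole second after the job is handed in: The door is shut on its catch (angle under 0.03 rad) and all three balls lie in the collecting box, between the spout and the door (store y -50 to -235 mm, inside its side walls, centres under 68 mm above the bench), at rest (under 0.05 m/s) (all of step 2 and value of joint door below 0.03 rad and linear speed of each of ball_red, ball_white, ball_green below 0.05 m/s); the robot touches nothing.
It fails at once if a ball is lifted out of the chute or box (its centre higher than 170 mm above the bench) (height (world z) of any of ball_red, ball_white, ball_green above 0.17 m).
It fails at once if a bystander (beaker, jar, dishes, slide box, bung, wash bottle) is moved more than 40 mm (distance of any of beaker, jar, dishes, slidebox, bung, washbottle from where it was at the start of the episode above 0.04 m).
It also fails if it takes over 51 s, if anything falls off the work surface, if the arm or the gripper's body presses on something with over 40 N, if the wrist force passes 120 N, or if a joint passes its speed limit or range.

### The arm

A 6-joint arm with a two-finger parallel gripper is mounted at the origin on the work surface. World frame = base frame: x ahead of the robot, y to its left, z up, the work surface at z = 0. Lengths are in m, angles in rad, forces in N, time in s.
With the tool pointing down it reaches from about 0.35 to 0.85 m from the base axis. Payload 8.1 kg.
Tool frame: the origin (TCP) lies between the finger pads; the fingertips stand nose_length ahead of it and the grasp point (between the pads) lies 2 mm behind it (nose_length is the distance from the TCP to the fingertips, in m); z points along the fingers, x is the direction in which the jaws open and shut, and the axes are right-handed (so a half turn about z gives the same grasp; the last joint's range is limited). The gripper opens to 93 mm and grips with 3 to 60 N. Pads are 15 mm wide; open, the fingers measure 128 mm over their backs; the gripper's body (75 mm by 188 mm) begins 65 mm behind the grasp point.
Start: joints at [-1.406, 0.13, 1.488, -0, 1.523, -0.085], TCP at [0.148, -0.581, 0.236] pointing down, gripper open.
Joint ranges: [-2.96, 2.96], [-0.89, 2.26], [0.02, 2.5], [-1.34, 4.48], [0, 2.73], [-2.66, 2.66]. Speed limits (rad/s): [2.39, 2.39, 2.79, 3.14, 3.14, 3.14].

### API

Orientations are given as a rotation vector (axis times angle).
In Python, from plant import * gives the robot as it stands.
- The arm moves only by the tool carry_out, never from a script. Its argument "steps" is a list of rows, each an object with "xyz": the shift along the world's x, y, z in cm, a list of three; "rot": the turn, a rotation vector about the world's x, y, z in degrees, a list of three. In form: [{"xyz": [tx, ty, tz], "rot": [rx, ry, rz]}, ...]. A call has 1 to 10 rows; each row is the pose to reach, as a shift and turn from the pose commanded when the call began; what a row does not reach only later rows make up. A row lasts 1/10 s, in which the tool goes at most 50 mm and 8.59 degrees, less where a joint would pass 70% of its speed; a pose out of reach is approached as far as the arm can. A call with a gripper value outside its range is refused whole. "grip" is the opening, from 0 (shut) to 1 (fully open), set as the call begins (left out, the last holds). The fingers move at their own pace and stop on an object; "force" is the grip in N (left out, the last holds). Time passes only in rows, so rows that repeat a pose let the fingers close. It gives the time, the measured TCP pose, the force and the opening at its end, in the units of the state.
- read_state(): the state, without advancing time (a new reading comes with each control period).
- read_camera(name): name is "scene" or "side" or "wrist"; returns the picture (384x512x3 uint8, red, green, blue); there is no depth.
- calibration(name): a dict with "fov_y" (degrees; the focal length in pixels is half the picture's height over the tangent of half this angle, whatever the lens; pixels are square), "cx", "cy" (the principal point, pixels), "xyz" and "attitude" of the camera in the world. Camera axes: x right, y down, z forward; pixel columns grow to the right and rows downward; lengths in m; the calibration is good to about 2 mm. A picture is of the moment at which its call begins: read the wrist's pose just before it. calibration takes no time and is no camera call; for the wrist camera it gives the pose at the moment of the call.
- close_job(): hands the job in, once; it reports no verdict.
The state is a dict: "t": time; "q": joint angles; "dq": joint speeds; "joint_torque": joint torques, N m; "tool_pos": TCP position; "orientation": TCP orientation; "force": force on the tool from outside, world axes, zero at the start; "wrist_torque": the same for the moment, N m; "opening": finger opening in m.
Only numpy, scipy, OpenCV 4.12 (cv2) and the standard library are available. Lean on these libraries where they do the work, as an engineer would, in place of code of your own. Each camera call takes 0.05 s, during which the arm holds its last target.

## Working session

There is one attempt and no reset: what is moved stays moved. The work goes in short steps, Python scripts to look and compute and a tool call to move; the robot and the scene stay as the last step left them, time stands still between calls to the robot, and variables do not carry over. Pictures are saved under pics/ and viewed, and the job is handed in when it is done.

Besides the shell and the picture viewer there is one more tool, called after "Call:" by a JSON object that holds its "api" and its "payload". carry_out: Moves the arm, as the interface text tells. Its arguments: {"type":"object","properties":{"steps":{"type":"array","items":{"type":"object","properties":{"xyz":{"type":"array","items":{"type":"number"}},"rot":{"type":"array","items":{"type":"number"}}}}},"grip":{"type":"number"},"force":{"type":"number"}},"required":["steps"]}

```bash
mkdir -p pics; ls; python3 - <<'E'
from plant import *
import cv2
s=read_state();print(s)
try: print(nose_length)
except Exception as e: print(e)
for n in ["scene","side","wrist"]:
    print(n,calibration(n))
    cv2.imwrite(f"pics/{n}0.png",read_camera(n)[:,:,::-1])
E
```

```text
pics
{'t': 0.0, 'q': array([-1.40640747e+00,  1.31123898e-01,  1.48927136e+00,  1.63754286e-05,
        1.52298376e+00, -8.53910673e-02]), 'dq': array([ 4.84891867e-04, -5.48426711e-04, -4.61922424e-05, -2.12731106e-03,
        1.04317724e-03,  7.52035482e-04]), 'joint_torque': array([-1.91980573e-03, -5.59846365e+01, -4.91760242e+01,  7.68728298e-02,
        3.55893234e-02, -1.74157681e-04]), 'tool_pos': array([ 0.14826024, -0.58084873,  0.23461402]), 'orientation': array([-2.47988650e+00,  1.92667386e+00,  2.04273114e-03]), 'force': array([ 0.28935852, -0.00969537, -0.03373939]), 'wrist_torque': array([ 0.00742482, -0.02788766,  0.0299883 ]), 'opening': 0.09340931765633093}
0.017
scene {'fov_y': 48.387670077013965, 'cx': 256.02220223513325, 'cy': 195.74252055703363, 'xyz': array([1.21333799, 0.32574878, 0.89745551]), 'attitude': array([-1.6086249 , -2.06026594,  0.77375381])}
side {'fov_y': 42.89217817602411, 'cx': 249.11921500807406, 'cy': 193.2980842938822, 'xyz': array([0.14123926, 0.76851721, 0.82513455]), 'attitude': array([-0.73869028,  2.60156891, -1.09400629])}
wrist {'fov_y': 60.057775535849814, 'cx': 249.24788531296863, 'cy': 189.80102453713152, 'xyz': array([ 0.22700599, -0.56165751,  0.38294674]), 'attitude': array([ 2.28621552, -1.77514017, -0.26878236])}
```

View pics/scene0.png

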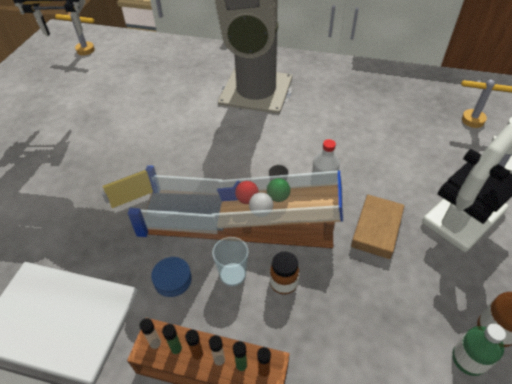

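View pics/side0.png

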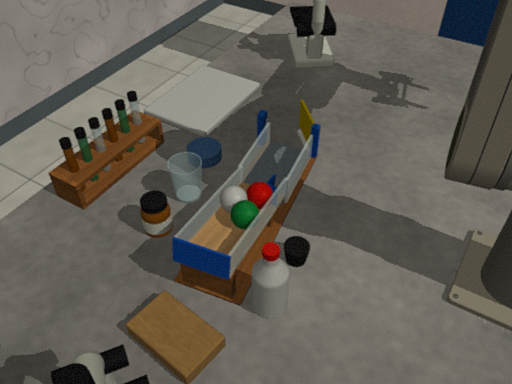

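View pics/wrist0.png

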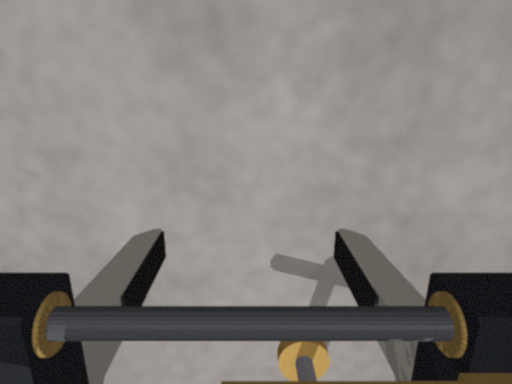

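```bash
python3 - <<'E'
import cv2
a=cv2.imread("pics/scene0.png")[130:270,90:360];cv2.imwrite("pics/sc_z.png",cv2.resize(a,None,fx=2.9,fy=2.9,interpolation=cv2.INTER_CUBIC))
a=cv2.imread("pics/side0.png")[90:300,160:340];cv2.imwrite("pics/si_z.png",cv2.resize(a,None,fx=2.8,fy=2.8,interpolation=cv2.INTER_CUBIC))
E
```

```text
(no output)
```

View pics/sc_z.png

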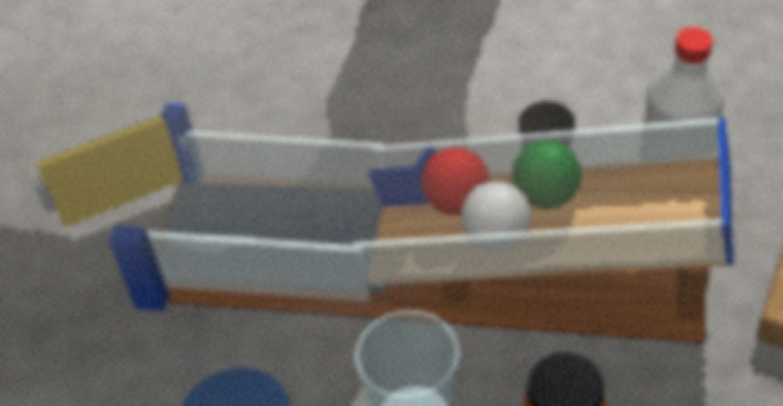

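View pics/si_z.png

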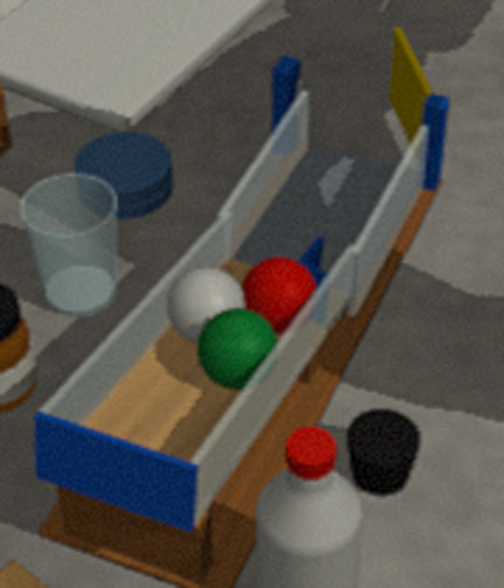

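```bash
cat > h.py <<'E'
from plant import *
import numpy as np, cv2
from scipy.optimize import least_squares
from scipy.spatial.transform import Rotation as R
def proj(c,P):
    P=np.atleast_2d(P); p=(P-c["xyz"])@R.from_rotvec(c["attitude"]).as_matrix()
    f=192/np.tan(np.radians(c["fov_y"]/2))
    return np.c_[c["cx"]+f*p[:,0]/p[:,2],c["cy"]+f*p[:,1]/p[:,2]]
def tri(obs):
    f=lambda X:np.concatenate([(proj(c,X)[0]-uv) for c,uv in obs])
    r=least_squares(f,[0.55,-0.1,0.08]);return r.x,np.abs(r.fun).max()
def st2w(p,P): # mm->m
    P=np.atleast_2d(P)/1000.;c,s=np.cos(p[2]),np.sin(p[2])
    return np.c_[p[0]+c*P[:,0]-s*P[:,1],p[1]+s*P[:,0]+c*P[:,1],P[:,2]]
def w2st(p,W):
    W=np.atleast_2d(W);d=W[:,:2]-p[:2];c,s=np.cos(p[2]),np.sin(p[2])
    return np.c_[c*d[:,0]+s*d[:,1],-s*d[:,0]+c*d[:,1],W[:,2]]*1000
E
cat > fit.py <<'E'
from h import *
cs,cd=calibration("scene"),calibration("side")
S=lambda u,v:np.array([90+u/2.9,130+v/2.9]); D=lambda u,v:np.array([160+u/2.8,90+v/2.8])
pts={"npost":(S(176,105),D(437,100),(-62,-240,103)),"fpost":(S(128,231),D(287,62),(62,-240,103)),
"njunc":(S(382,148),D(353,250),(-55,0,89)),"fjunc":(S(362,246),D(224,216),(55,0,89)),
"nhigh":(S(722,121),D(193,464),(-55,256,143)),"fhigh":(S(729,224),D(40,416),(55,256,143)),
"red":(S(455,180),D(280,295),(-22,0,0)),"white":(S(496,216),D(206,304),(22,0,0)),"green":(S(547,173),D(237,347),(-22,0,0))}
W={k:tri([(cs,a),(cd,b)]) for k,(a,b,_) in pts.items()}
def f(p):
    r=[]
    for k in W:
        e=w2st(p,W[k][0])[0]-pts[k][2]
        r+= [e[0]] if pts[k][2][2]==0 else [e[0],e[1]*0.5]
    return r
p=least_squares(f,[0.55,-0.1,0.],loss='soft_l1',f_scale=3).x
print(p)
for k in W: print(k,W[k][0].round(4),round(W[k][1],2),w2st(p,W[k][0])[0].round(1))
np.save("pose.npy",p)
for n,P in dict(top=(0,254,99),neck=(14,0,45),box=(0,-140,18),hinge=(-62,-240,57)).items(): print(n,st2w(p,P))
t=tri([(cs,S(38,162)),(cd,D(398,30))]);print("edge top",t,w2st(p,t[0]))
E
python3 fit.py
```

```text
[0.55890639 0.08563673 0.14866682]
npost [ 0.5265 -0.1465  0.1029] 0.17 [ -66.5 -224.8  102.9]
fpost [ 0.6697 -0.1278  0.1021] 0.1 [  78.  -227.5  102.1]
njunc [0.5085 0.0387 0.0761] 0.39 [-56.8 -39.   76.1]
fjunc [0.6202 0.0567 0.076 ] 0.07 [ 56.3 -37.7  76. ]
nhigh [0.4669 0.3298 0.1403] 0.56 [-54.8 255.1 140.3]
fhigh [0.5756 0.3488 0.1392] 0.77 [ 55.5 257.8 139.2]
red [0.5316 0.1137 0.0771] 0.1 [-22.9  31.8  77.1]
white [0.57   0.1602 0.0865] 0.18 [22.  72.1 86.5]
green [0.5207 0.1932 0.0958] 0.16 [-21.9 112.1  95.8]
top [[0.52128396 0.33683496 0.099     ]]
neck [[0.57275196 0.0877104  0.045     ]]
box [[ 0.57964316 -0.05281899  0.018     ]]
hinge [[ 0.53313903 -0.16089936  0.057     ]]
edge top (array([ 0.61274294, -0.24092907,  0.09369472]), np.float64(0.50500162940412)) [[   4.87184637 -330.93784208   93.69471995]]
```

```bash
cat > goal.py <<'E'
from h import *
p=np.load("pose.npy");s=read_state();T=s["tool_pos"];M=R.from_rotvec(s["orientation"]).as_matrix()
print("t",s["t"],"tcp",T.round(4),"F",s["force"].round(1),"open",round(s["opening"],4),"toolx ang",np.degrees(np.arctan2(M[1,0],M[0,0])).round(2),"z",M[:,2].round(3))
print("store frame",w2st(p,T).round(1), "store y world ang",np.degrees(p[2])+90)
if __name__=="__main__":
    for a in [0.97,.9,.75,.6,.45,.3,.15,.1,.05,0]:
        for d in ([45] if a==.97 else [])+[21.5]:
            r=97
            P=(-62+r*np.cos(a)-d*np.sin(a),-240-r*np.sin(a)-d*np.cos(a),59)
            print(a,d,st2w(p,P)[0].round(4),"shift cm",((st2w(p,P)[0]-T)*100).round(2))
    for P in [(21,15,180),(21,15,82),(21,30,85),(21,37,88)]: print(P,st2w(p,P)[0].round(4))
E
python3 goal.py; python3 - <<'E'
import sys;sys.path.insert(0,'.')
from h import *
c=calibration("scene")
# wash bottle / bung / dishes: base approximations by back-projecting to heights
f=192/np.tan(np.radians(c["fov_y"]/2));p=np.load("pose.npy")
for n,uv,z in [("bottlecap",(329,146),.17),("bung",(279,172),.045),("dishes",(171,271),.032)]:
    d=R.from_rotvec(c["attitude"]).apply([(uv[0]-c["cx"])/f,(uv[1]-c["cy"])/f,1]);X=c["xyz"]+d*(z-c["xyz"][2])/d[2];print(n,X,w2st(p,X))
E
```

```text
t 0.15 tcp [ 0.1483 -0.581   0.2348] F [ 0.  -0.1 -0.1] open 0.0929 toolx ang -75.69 z [-0.     0.001 -1.   ]
store frame [[-504.8 -598.4  234.8]] store y world ang 98.51798139282782
0.97 45 [ 0.5663 -0.2626  0.059 ] shift cm [ 41.8   31.84 -17.58]
0.97 21.5 [ 0.5835 -0.2466  0.059 ] shift cm [ 43.52  33.44 -17.58]
0.9 21.5 [ 0.5893 -0.2428  0.059 ] shift cm [ 44.11  33.82 -17.58]
0.75 21.5 [ 0.601  -0.2335  0.059 ] shift cm [ 45.27  34.75 -17.58]
0.6 21.5 [ 0.611  -0.2226  0.059 ] shift cm [ 46.28  35.84 -17.58]
0.45 21.5 [ 0.6194 -0.2102  0.059 ] shift cm [ 47.11  37.08 -17.58]
0.3 21.5 [ 0.6258 -0.1968  0.059 ] shift cm [ 47.75  38.42 -17.58]
0.15 21.5 [ 0.6301 -0.1825  0.059 ] shift cm [ 48.18  39.84 -17.58]
0.1 21.5 [ 0.6311 -0.1777  0.059 ] shift cm [ 48.28  40.33 -17.58]
0.05 21.5 [ 0.6318 -0.1727  0.059 ] shift cm [ 48.35  40.82 -17.58]
0 21.5 [ 0.6323 -0.1678  0.059 ] shift cm [ 48.4   41.32 -17.58]
(21, 15, 180) [0.5775 0.1036 0.18  ]
(21, 15, 82) [0.5775 0.1036 0.082 ]
(21, 30, 85) [0.5752 0.1184 0.085 ]
(21, 37, 88) [0.5742 0.1253 0.088 ]
bottlecap [0.4154501  0.29617854 0.17      ] [[-110.68847602  229.46812884  170.        ]]
bung [0.41387117 0.17250542 0.045     ] [[-130.56842502  107.39306636   45.        ]]
dishes [ 0.77028413 -0.00556756  0.032     ] [[ 195.53696284 -121.50747685   32.        ]]
```

Call:
{"api": "carry_out", "payload": {"steps": [{"xyz": [3.7, 2.8, 0], "rot": [0, 0, -2.9]}, {"xyz": [7.4, 5.6, 0], "rot": [0, 0, -5.8]}, {"xyz": [11.1, 8.4, 0], "rot": [0, 0, -5.8]}, {"xyz": [14.8, 11.2, 0], "rot": [0, 0, -5.8]}, {"xyz": [18.5, 14, 0], "rot": [0, 0, -5.8]}, {"xyz": [22.2, 16.8, 0], "rot": [0, 0, -5.8]}, {"xyz": [25.9, 19.6, 0], "rot": [0, 0, -5.8]}, {"xyz": [29.6, 22.4, 0], "rot": [0, 0, -5.8]}, {"xyz": [33.3, 25.2, 0], "rot": [0, 0, -5.8]}, {"xyz": [37, 28, 0], "rot": [0, 0, -5.8]}], "grip": 0}}

```text
t: 1.15
tool_pos: [0.5195, -0.2999, 0.2354]
orientation: [2.38, -2.05, -0.0]
force: [-0.3, -0.8, 0.5]
opening: 0.017
```

Call:
{"api": "carry_out", "payload": {"steps": [{"xyz": [2.4, 1.9, -4], "rot": [0, 0, 0]}, {"xyz": [4.8, 3.8, -8], "rot": [0, 0, 0]}, {"xyz": [4.8, 3.8, -11], "rot": [0, 0, 0]}, {"xyz": [4.8, 3.8, -11], "rot": [0, 0, 0]}]}}

```text
t: 1.55
tool_pos: [0.5632, -0.2604, 0.1191]
orientation: [2.38, -2.047, -0.017]
force: [-1.4, -0.3, -0.0]
opening: 0.0003
```

```bash
cat > look.py <<'E'
import sys
from h import *
n=sys.argv[1]
a=read_camera("scene")[130:270,60:370,::-1];b=read_camera("side")[60:300,150:350,::-1]
cv2.imwrite(f"pics/{n}_s.png",cv2.resize(a,None,fx=2.5,fy=2.5,interpolation=cv2.INTER_CUBIC))
cv2.imwrite(f"pics/{n}_d.png",cv2.resize(b,None,fx=2.4,fy=2.4,interpolation=cv2.INTER_CUBIC))
E
python3 look.py a; python3 goal.py
```

```text
t 1.65 tcp [ 0.5657 -0.2633  0.1255] F [-0.5 -1.1  1.3] open 0.0004 toolx ang -81.49 z [-0.002  0.001 -1.   ]
store frame [[ -44.9 -346.1  125.5]] store y world ang 98.51798139282782
0.97 45 [ 0.5663 -0.2626  0.059 ] shift cm [ 0.05  0.07 -6.65]
0.97 21.5 [ 0.5835 -0.2466  0.059 ] shift cm [ 1.77  1.67 -6.65]
0.9 21.5 [ 0.5893 -0.2428  0.059 ] shift cm [ 2.36  2.05 -6.65]
0.75 21.5 [ 0.601  -0.2335  0.059 ] shift cm [ 3.52  2.98 -6.65]
0.6 21.5 [ 0.611  -0.2226  0.059 ] shift cm [ 4.53  4.07 -6.65]
0.45 21.5 [ 0.6194 -0.2102  0.059 ] shift cm [ 5.36  5.31 -6.65]
0.3 21.5 [ 0.6258 -0.1968  0.059 ] shift cm [ 6.    6.65 -6.65]
0.15 21.5 [ 0.6301 -0.1825  0.059 ] shift cm [ 6.44  8.08 -6.65]
0.1 21.5 [ 0.6311 -0.1777  0.059 ] shift cm [ 6.53  8.56 -6.65]
0.05 21.5 [ 0.6318 -0.1727  0.059 ] shift cm [ 6.6   9.06 -6.65]
0 21.5 [ 0.6323 -0.1678  0.059 ] shift cm [ 6.65  9.55 -6.65]
(21, 15, 180) [0.5775 0.1036 0.18  ]
(21, 15, 82) [0.5775 0.1036 0.082 ]
(21, 30, 85) [0.5752 0.1184 0.085 ]
(21, 37, 88) [0.5742 0.1253 0.088 ]
```

View pics/a_s.png

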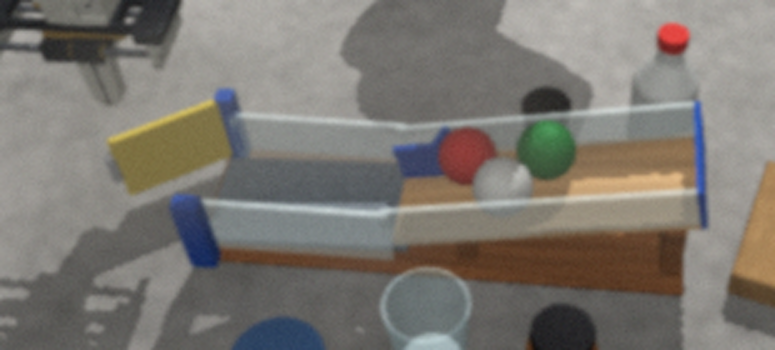

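View pics/a_d.png

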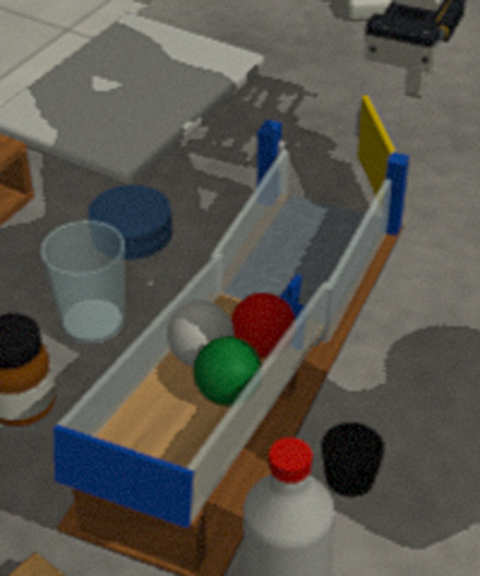

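Call:
{"api": "carry_out", "payload": {"steps": [{"xyz": [0, 0, -3.5], "rot": [0, 0, 0]}, {"xyz": [0, 0, -6.7], "rot": [0, 0, 0]}, {"xyz": [0, 0, -6.7], "rot": [0, 0, 0]}, {"xyz": [1.0, 0.9, -6.7], "rot": [0, 0, 0]}, {"xyz": [1.8, 1.7, -6.7], "rot": [0, 0, 0]}, {"xyz": [2.4, 2.1, -6.7], "rot": [0, 0, 0]}, {"xyz": [3.5, 3.0, -6.7], "rot": [0, 0, 0]}, {"xyz": [4.5, 4.1, -6.7], "rot": [0, 0, 0]}, {"xyz": [4.5, 4.1, -6.7], "rot": [0, 0, 0]}]}}

```text
t: 2.55
tool_pos: [0.6131, -0.2204, 0.059]
orientation: [-2.382, 2.047, -0.001]
force: [0.2, -0.0, 0.1]
opening: 0.0002
```

```bash
python3 look.py b; python3 goal.py|head -2
```

```text
t 2.65 tcp [ 0.6116 -0.2217  0.0585] F [-0.6  0.1  0.2] open 0.0005 toolx ang -81.41 z [-0. -0. -1.]
store frame [[   6.6 -311.8   58.5]] store y world ang 98.51798139282782
```

View pics/b_s.png

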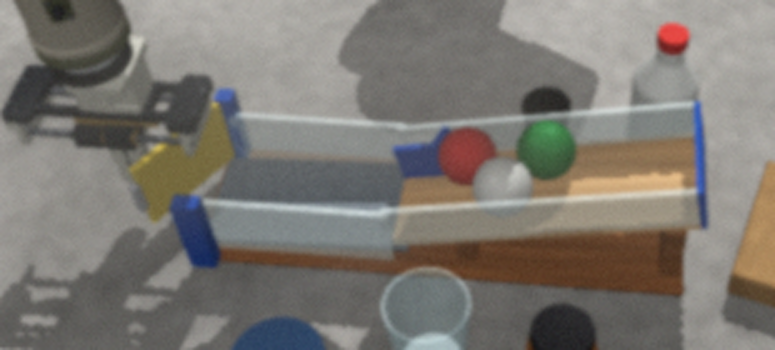

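View pics/b_d.png

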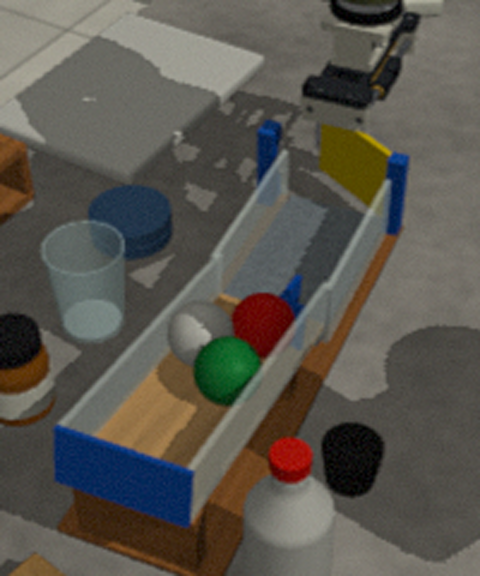

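Call:
{"api": "carry_out", "payload": {"steps": [{"xyz": [0.8, 1.2, 0], "rot": [0, 0, 0]}, {"xyz": [1.45, 2.5, 0], "rot": [0, 0, 0]}, {"xyz": [1.9, 3.9, 0], "rot": [0, 0, 0]}, {"xyz": [2.0, 4.4, 0], "rot": [0, 0, 0]}, {"xyz": [2.0, 4.4, 0], "rot": [0, 0, 0]}]}}

```text
t: 3.15
tool_pos: [0.6316, -0.177, 0.0585]
orientation: [-2.382, 2.048, 0.0]
force: [-0.3, -0.1, -0.3]
opening: 0.0006
```

Call:
{"api": "carry_out", "payload": {"steps": [{"xyz": [0, 0.3, 0], "rot": [0, 0, 0]}, {"xyz": [0, 0.6, 0], "rot": [0, 0, 0]}, {"xyz": [0, 0.9, 0], "rot": [0, 0, 0]}]}}

```text
t: 3.45
tool_pos: [0.6312, -0.1708, 0.0587]
orientation: [2.378, -2.05, 0.002]
force: [-0.8, -14.5, -2.0]
opening: 0.0006
```

```bash
python3 look.py c; python3 goal.py|head -2
```

```text
t 3.55 tcp [ 0.6312 -0.1712  0.0588] F [ 0.5 -8.2 -2.1] open 0.0005 toolx ang -81.54 z [ 0.    -0.003 -1.   ]
store frame [[  33.4 -264.7   58.8]] store y world ang 98.51798139282782
```

View pics/c_s.png

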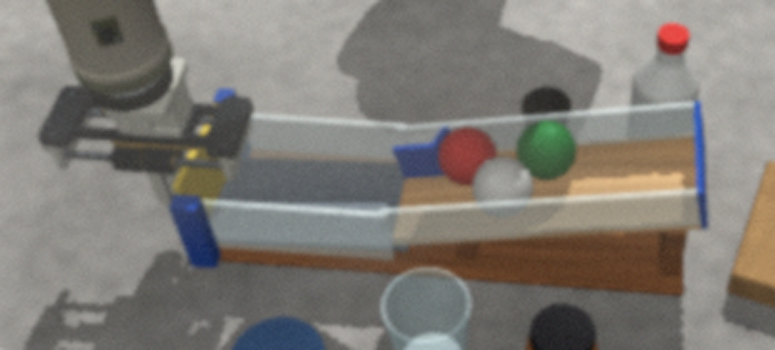

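View pics/c_d.png

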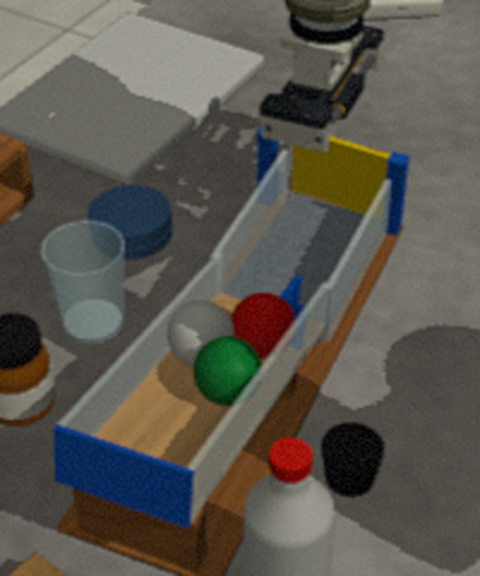

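Call:
{"api": "carry_out", "payload": {"steps": [{"xyz": [0, 0.3, 0], "rot": [0, 0, 0]}, {"xyz": [0, 0.5, 0], "rot": [0, 0, 0]}, {"xyz": [0, 0.5, 0], "rot": [0, 0, 0]}]}}

```text
t: 3.85
tool_pos: [0.6311, -0.1666, 0.0588]
orientation: [2.377, -2.051, 0.003]
force: [-1.2, -8.5, -0.5]
opening: 0.0005
```

```bash
python3 goal.py|head -2
```

```text
t 3.85 tcp [ 0.6311 -0.1666  0.0588] F [-1.2 -8.5 -0.5] open 0.0005 toolx ang -81.57 z [ 0.    -0.003 -1.   ]
store frame [[  34.  -260.2   58.8]] store y world ang 98.51798139282782
```

Call:
{"api": "carry_out", "payload": {"steps": [{"xyz": [0, 0.3, 0], "rot": [0, 0, 0]}, {"xyz": [0, 0.5, 0], "rot": [0, 0, 0]}, {"xyz": [0, 0.5, 0], "rot": [0, 0, 0]}]}}

```text
t: 4.15
tool_pos: [0.6309, -0.1603, 0.0586]
orientation: [2.379, -2.05, 0.001]
force: [-1.8, -5.1, -0.8]
opening: 0.0008
```

Call:
{"api": "carry_out", "payload": {"steps": [{"xyz": [0, 0.3, 0], "rot": [0, 0, 0]}, {"xyz": [0, 0.5, 0], "rot": [0, 0, 0]}, {"xyz": [0, 0.5, 0], "rot": [0, 0, 0]}]}}

```text
t: 4.45
tool_pos: [0.6309, -0.1601, 0.0588]
orientation: [2.374, -2.05, 0.008]
force: [-1.1, -24.9, -5.4]
opening: 0.0005
```

```bash
python3 look.py d; python3 goal.py|head -2
```

```text
t 4.55 tcp [ 0.6309 -0.1601  0.0588] F [ -1.1 -24.4  -4.5] open 0.0006 toolx ang -81.63 z [ 0.    -0.007 -1.   ]
store frame [[  34.8 -253.7   58.8]] store y world ang 98.51798139282782
```

View pics/d_s.png

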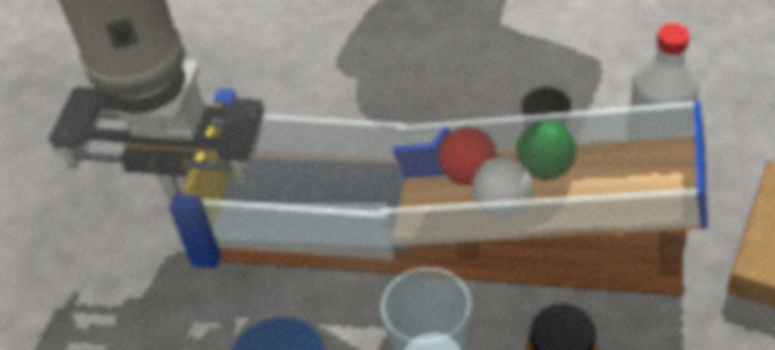

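View pics/d_d.png

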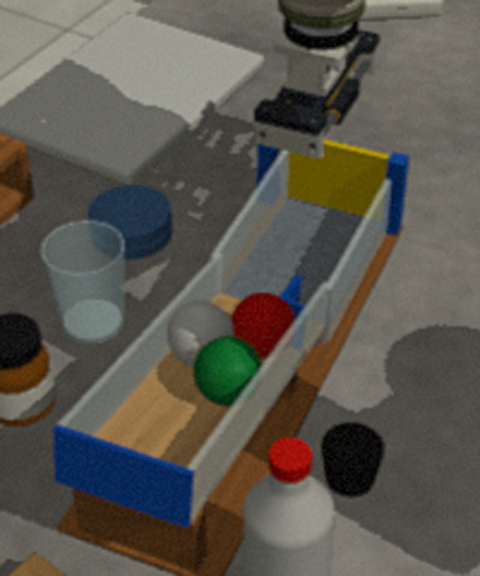

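Call:
{"api": "carry_out", "payload": {"steps": [{"xyz": [0, -2, 0], "rot": [0, 0, 0]}, {"xyz": [0, -3, 2], "rot": [0, 0, 0]}, {"xyz": [0, -3, 6.5], "rot": [0, 0, 0]}, {"xyz": [0, -3, 11], "rot": [0, 0, 0]}, {"xyz": [0, -2, 15], "rot": [0, 0, 0]}, {"xyz": [-1, 2.5, 15], "rot": [0, 0, 0]}, {"xyz": [-1, 2.5, 15], "rot": [0, 0, 0]}]}}

```text
t: 5.25
tool_pos: [0.622, -0.1256, 0.2111]
orientation: [-2.381, 2.045, -0.003]
force: [0.1, 0.1, -1.2]
opening: 0.0004
```

```bash
python3 look.py e; python3 goal.py|sed -n '1,2p'
```

```text
t 5.35 tcp [ 0.6213 -0.1285  0.2088] F [-0.2 -0.4  0.1] open 0.0007 toolx ang -81.38 z [ 0.  0. -1.]
store frame [[  30.  -221.   208.8]] store y world ang 98.51798139282782
```

View pics/e_d.png

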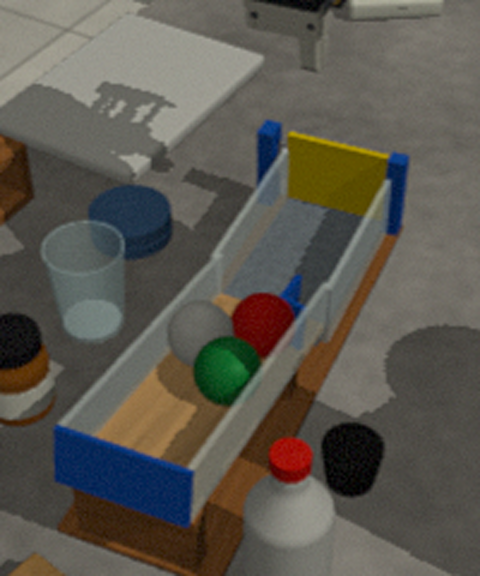

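View pics/e_s.png

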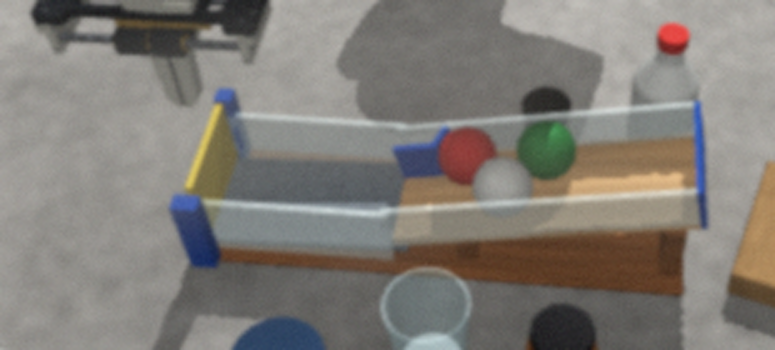

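Call:
{"api": "carry_out", "payload": {"steps": [{"xyz": [-0.8, 4.5, 0], "rot": [0, 0, 0]}, {"xyz": [-1.7, 9, 0], "rot": [0, 0, 0]}, {"xyz": [-2.5, 13.5, 0], "rot": [0, 0, 0]}, {"xyz": [-3.4, 18, 0], "rot": [0, 0, 0]}, {"xyz": [-4.2, 22.6, 0], "rot": [0, 0, 0]}, {"xyz": [-4.2, 22.6, -4], "rot": [0, 0, 0]}, {"xyz": [-4.2, 22.6, -7], "rot": [0, 0, 0]}, {"xyz": [-4.2, 22.6, -7], "rot": [0, 0, 0]}]}}

```text
t: 6.15
tool_pos: [0.5756, 0.096, 0.1325]
orientation: [2.375, -2.045, -0.011]
force: [0.2, -1.0, -0.7]
opening: 0.0003
```

```bash
python3 look.py f; python3 goal.py|sed -n '1,2p'
```

```text
t 6.25 tcp [0.5789 0.0959 0.138 ] F [-0.3  0.6 -0.1] open 0.0005 toolx ang -81.53 z [-0.002 -0.    -1.   ]
store frame [[ 21.3   7.2 138. ]] store y world ang 98.51798139282782
```

View pics/f_d.png

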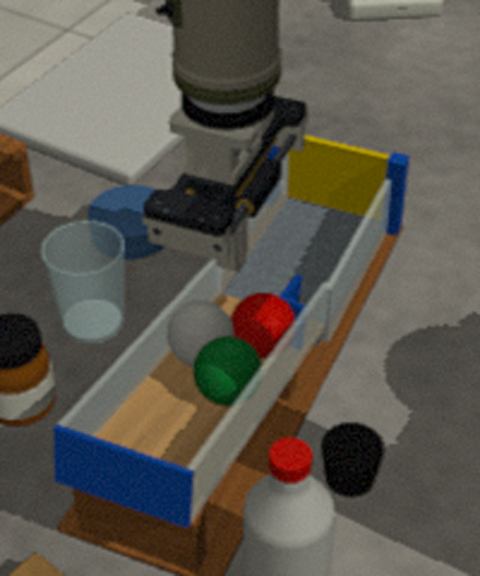

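View pics/f_s.png

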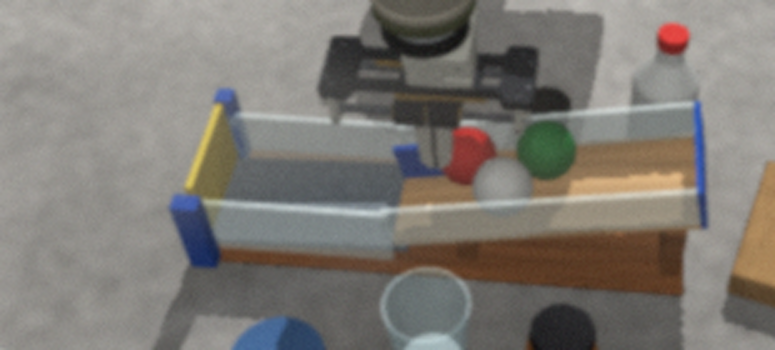

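Call:
{"api": "carry_out", "payload": {"steps": [{"xyz": [0, 0, -3], "rot": [0, 0, 0]}, {"xyz": [0, 0, -5.4], "rot": [0, 0, 0]}, {"xyz": [0, 0, -5.4], "rot": [0, 0, 0]}]}}

```text
t: 6.55
tool_pos: [0.5783, 0.0957, 0.0832]
orientation: [2.377, -2.05, -0.004]
force: [-1.1, -0.4, -0.1]
opening: 0.0006
```

```bash
python3 look.py g; python3 goal.py|sed -n '1,2p'
```

```text
t 6.65 tcp [0.5804 0.0961 0.0865] F [0.1 0.3 1. ] open 0.0 toolx ang -81.54 z [ 0.002  0.    -1.   ]
store frame [[22.9  7.2 86.5]] store y world ang 98.51798139282782
```

View pics/g_d.png

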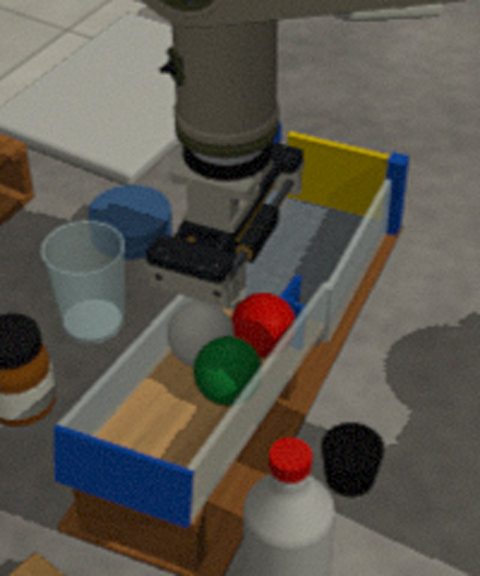

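View pics/g_s.png

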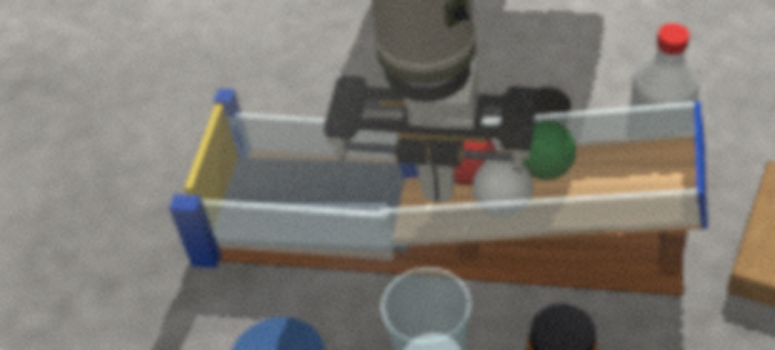

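Call:
{"api": "carry_out", "payload": {"steps": [{"xyz": [-0.2, 1, 0], "rot": [0, 0, 0]}, {"xyz": [-0.35, 2, 0.2], "rot": [0, 0, 0]}, {"xyz": [-0.5, 3, 0.4], "rot": [0, 0, 0]}, {"xyz": [-0.65, 4, 0.7], "rot": [0, 0, 0]}, {"xyz": [-0.8, 5, 0.9], "rot": [0, 0, 0]}]}}

```text
t: 7.15
tool_pos: [0.5714, 0.1477, 0.0944]
orientation: [-2.38, 2.05, -0.001]
force: [-0.4, -1.5, 0.1]
opening: 0.0006
```

```bash
python3 look.py h; python3 goal.py|sed -n '1,2p'
```

```text
t 7.25 tcp [0.5714 0.1486 0.0943] F [-0.  -0.7  0.1] open 0.0005 toolx ang -81.39 z [ 0.001  0.001 -1.   ]
store frame [[21.7 60.4 94.3]] store y world ang 98.51798139282782
```

View pics/h_d.png

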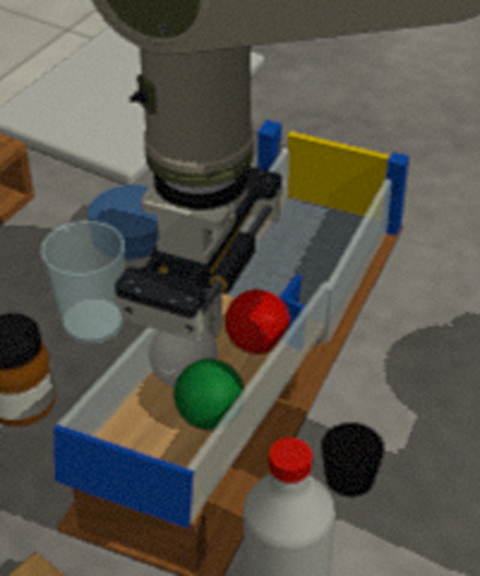

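View pics/h_s.png

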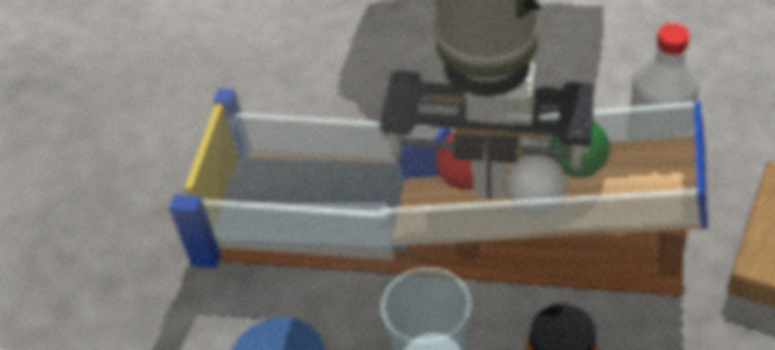

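Going as planned: white and green move uphill together and red has started into the neck. I'll keep pushing another 4 cm.

Call:
{"api": "carry_out", "payload": {"steps": [{"xyz": [-0.15, 1, 0.2], "rot": [0, 0, 0]}, {"xyz": [-0.3, 2, 0.4], "rot": [0, 0, 0]}, {"xyz": [-0.45, 3, 0.6], "rot": [0, 0, 0]}, {"xyz": [-0.6, 4, 0.8], "rot": [0, 0, 0]}, {"xyz": [-0.6, 4, 0.8], "rot": [0, 0, 0]}, {"xyz": [-0.6, 4, 0.8], "rot": [0, 0, 0]}]}}

```text
t: 7.85
tool_pos: [0.5654, 0.1872, 0.1017]
orientation: [-2.381, 2.049, -0.0]
force: [-0.1, -1.2, -0.1]
opening: 0.0004
```

```bash
python3 look.py i; python3 goal.py|sed -n '1,2p'
```

```text
t 7.95 tcp [0.5654 0.1866 0.1016] F [-0.4 -0.2 -1.1] open 0.0004 toolx ang -81.49 z [ 0.  0. -1.]
store frame [[ 21.4  98.9 101.6]] store y world ang 98.51798139282782
```

View pics/i_d.png

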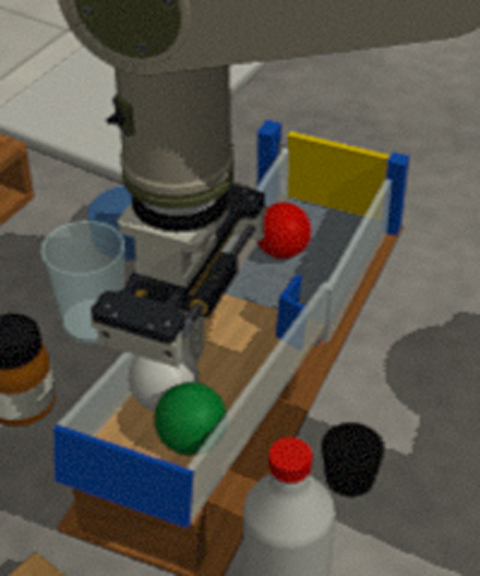

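View pics/i_s.png

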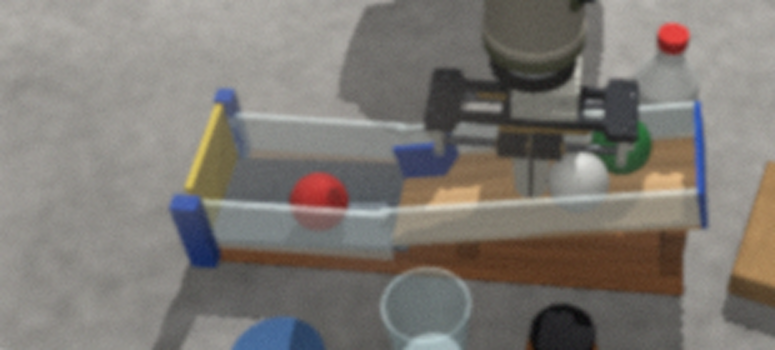

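Call:
{"api": "carry_out", "payload": {"steps": [{"xyz": [0, 0, 0], "rot": [0, 0, 0]}, {"xyz": [0, 0, 0], "rot": [0, 0, 0]}, {"xyz": [0, 0, 0], "rot": [0, 0, 0]}, {"xyz": [0, 0, 5], "rot": [0, 0, 0]}, {"xyz": [0, 0, 10], "rot": [0, 0, 0]}, {"xyz": [0, 0, 13], "rot": [0, 0, 0]}, {"xyz": [0, 0, 13], "rot": [0, 0, 0]}, {"xyz": [0, 0, 13], "rot": [0, 0, 0]}, {"xyz": [0, 0, 13], "rot": [0, 0, 0]}, {"xyz": [0, 0, 13], "rot": [0, 0, 0]}]}}

```text
t: 8.95
tool_pos: [0.5643, 0.1863, 0.2294]
orientation: [2.378, -2.049, -0.003]
force: [-0.3, -0.5, -0.5]
opening: 0.0008
```

Call:
{"api": "carry_out", "payload": {"steps": [{"xyz": [0, 0, 0], "rot": [0, 0, 0]}, {"xyz": [0, 0, 0], "rot": [0, 0, 0]}, {"xyz": [0, 0, 0], "rot": [0, 0, 0]}, {"xyz": [0, 0, 0], "rot": [0, 0, 0]}, {"xyz": [0, 0, 0], "rot": [0, 0, 0]}, {"xyz": [0, 0, 0], "rot": [0, 0, 0]}, {"xyz": [0, 0, 0], "rot": [0, 0, 0]}, {"xyz": [0, 0, 0], "rot": [0, 0, 0]}]}}

```text
t: 9.75
tool_pos: [0.5654, 0.1866, 0.2317]
orientation: [-2.38, 2.05, -0.0]
force: [-0.7, -0.3, 0.3]
opening: 0.0007
```

```bash
python3 look.py j; python3 goal.py|sed -n '1,2p'
```

```text
t 9.85 tcp [0.5654 0.1866 0.2317] F [ 0.2 -0.4  0.3] open 0.0004 toolx ang -81.49 z [ 0.  0. -1.]
store frame [[ 21.3  98.9 231.7]] store y world ang 98.51798139282782
```

View pics/j_d.png

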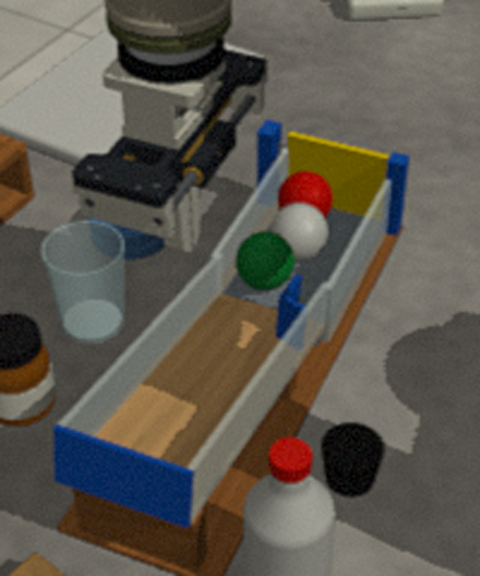

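View pics/j_s.png

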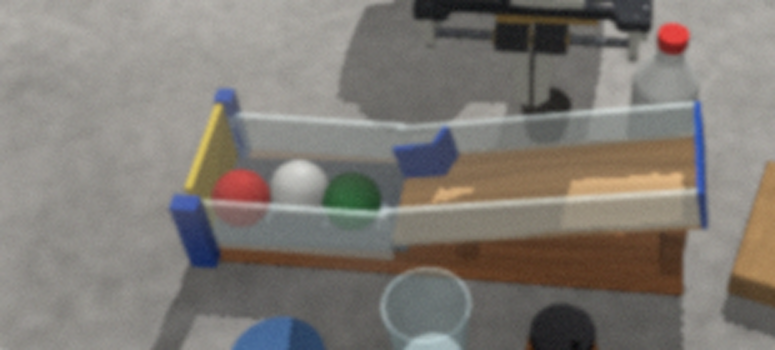

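Call:
{"api": "carry_out", "payload": {"steps": [{"xyz": [0, 0, 0], "rot": [0, 0, 0]}, {"xyz": [0, 0, 0], "rot": [0, 0, 0]}, {"xyz": [0, 0, 0], "rot": [0, 0, 0]}, {"xyz": [0, 0, 0], "rot": [0, 0, 0]}, {"xyz": [0, 0, 0], "rot": [0, 0, 0]}, {"xyz": [0, 0, 0], "rot": [0, 0, 0]}, {"xyz": [0, 0, 0], "rot": [0, 0, 0]}, {"xyz": [0, 0, 0], "rot": [0, 0, 0]}, {"xyz": [0, 0, 0], "rot": [0, 0, 0]}, {"xyz": [0, 0, 0], "rot": [0, 0, 0]}]}}

```text
t: 10.85
tool_pos: [0.5653, 0.1866, 0.2316]
orientation: [2.38, -2.05, -0.0]
force: [0.4, 0.5, 0.0]
opening: 0.0003
```

Call:
{"api": "carry_out", "payload": {"steps": [{"xyz": [0, 0, 0], "rot": [0, 0, 0]}, {"xyz": [0, 0, 0], "rot": [0, 0, 0]}, {"xyz": [0, 0, 0], "rot": [0, 0, 0]}, {"xyz": [0, 0, 0], "rot": [0, 0, 0]}, {"xyz": [0, 0, 0], "rot": [0, 0, 0]}, {"xyz": [0, 0, 0], "rot": [0, 0, 0]}, {"xyz": [0, 0, 0], "rot": [0, 0, 0]}, {"xyz": [0, 0, 0], "rot": [0, 0, 0]}, {"xyz": [0, 0, 0], "rot": [0, 0, 0]}, {"xyz": [0, 0, 0], "rot": [0, 0, 0]}]}}

```text
t: 11.85
tool_pos: [0.5653, 0.1866, 0.2316]
orientation: [2.38, -2.05, -0.0]
force: [0.8, -0.6, -0.7]
opening: 0.0001
```

```bash
python3 look.py k
```

Call:
{"api": "carry_out", "payload": {"steps": [{"xyz": [0, 0, 0], "rot": [0, 0, 0]}, {"xyz": [0, 0, 0], "rot": [0, 0, 0]}, {"xyz": [0, 0, 0], "rot": [0, 0, 0]}, {"xyz": [0, 0, 0], "rot": [0, 0, 0]}, {"xyz": [0, 0, 0], "rot": [0, 0, 0]}, {"xyz": [0, 0, 0], "rot": [0, 0, 0]}, {"xyz": [0, 0, 0], "rot": [0, 0, 0]}, {"xyz": [0, 0, 0], "rot": [0, 0, 0]}]}}

```text
t: 12.75
tool_pos: [0.5654, 0.1866, 0.2316]
orientation: [-2.38, 2.05, 0.0]
force: [0.8, -0.2, 0.6]
opening: 0.0005
```

```bash
python3 look.py l; python3 - <<'E'
from h import *
p=np.load("pose.npy");cs,cd=calibration("scene"),calibration("side")
def cen(f,kind,o,sc):
    h=cv2.cvtColor(cv2.imread(f),cv2.COLOR_BGR2HSV)
    if kind=="red": m=((h[...,0]<6)|(h[...,0]>174))&(h[...,1]>150)
    else: m=(h[...,0]>50)&(h[...,0]<80)&(h[...,1]>110)
    n,l,s,c=cv2.connectedComponentsWithStats(cv2.erode(m.astype(np.uint8),np.ones((3,3))))
    best=[i for i in range(1,n) if s[i,4]>800]
    return [(np.array(o)+(s[i,:2]+s[i,2:4]/2)/sc) for i in best]
for n in "kl":
  for k in("red","green"):
    a=cen(f"pics/{n}_s.png",k,(60,130),2.5);b=cen(f"pics/{n}_d.png",k,(150,60),2.4)
    for x in a:
      for y in b:
        t=tri([(cs,x),(cd,y)]); 
        if t[1]<6: print(n,k,x.round(1),y.round(1),round(t[1],1),w2st(p,t[0])[0].round(1))
E
```

```text
k red [157.  204.2] [277.1 140.8] 0.8 [  21.3 -193.6   53.9]
l red [156.8 204.2] [277.1 140.8] 0.9 [  21.4 -194.    53.7]
```

View pics/l_s.png

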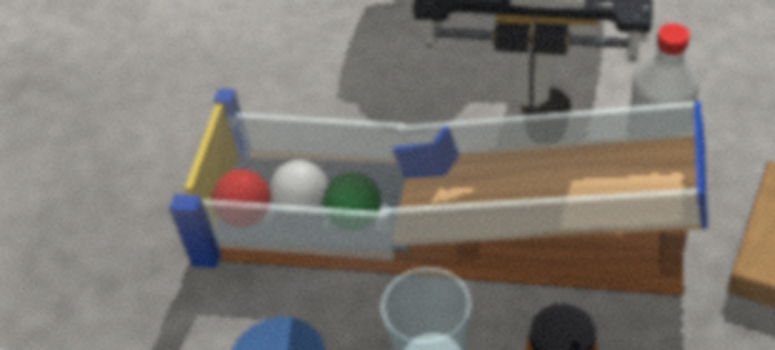

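View pics/l_d.png

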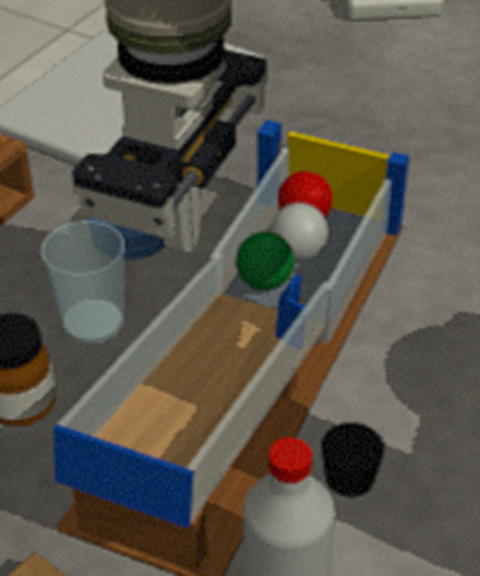

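```bash
python3 - <<'E'
from h import *
p=np.load("pose.npy");cs,cd=calibration("scene"),calibration("side")
for n,a,b in [("green",(352,201),(265,261)),("white",(300,187),(300,232))]:
    t=tri([(cs,np.array([60+a[0]/2.5,130+a[1]/2.5])),(cd,np.array([150+b[0]/2.4,60+b[1]/2.4]))]);print(n,t[1],w2st(p,t[0]))
# door top free edge if shut / 0.05 rad
for a in (0,.05,.1):
    q=st2w(p,(-62+120*np.cos(a)-0,-240-120*np.sin(a),100));u=proj(cs,q)[0];v=proj(cd,q)[0]
    print(a,(u-[60,130])*2.5,(v-[150,60])*2.4)
E
```

```text
green 0.03254436450862386 [[ 22.98882125 -82.03813521  46.54234503]]
white 0.06854228898657766 [[   7.87405644 -139.84372027   44.52390768]]
0 [179.05572077 183.36121961] [291.50288996 124.90880206]
0.05 [173.10872624 182.81849219] [293.69208983 121.95196177]
0.1 [167.27440635 182.04094366] [296.1223769  119.08211383]
```

```bash
python3 -c "
from plant import *
print(close_job(), read_state()['t'])"
```

```text
the job is handed in; nothing more can be done
the job is handed in; nothing more can be done
```

I shut the yellow door first, and all three balls have since rolled through the neck and are lying still in the collecting box. The job is handed in at about 13 s of the 51 s; no verdict was reported.

- **Door:** I pushed with closed fingers from outside. It resisted at about 8 N through the catch, then hit the stop at about 25 N and moved no further. Later pictures show it flush between its posts.
- **Balls:** I pushed the white ball uphill with the fingertip until the red one rolled out. Then I lifted the fingers straight up, and white and green followed.
- **Last checks:** By triangulation, the balls lie at store y of about -194 mm (red), -140 mm (white) and -82 mm (green). Their centres are 45–54 mm above the bench. Two pairs of pictures about 0.9 s apart showed no movement. The gripper was clear of everything, and the bystanders in view looked unmoved.
- **Disagreement:** My fitted store pose seems 7–12 mm off along y, judging by where the door stopped and where the red ball rests against it. The true ball positions are then about 10 mm nearer the door, still well inside the limits. My automatic colour search did not find the green ball, so I read green and white from the pictures by hand.

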